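# Seat a lino block in the registration corner and hold it

### The job

Pick up the printing block with the green lino face and lay it flat, face up, on the plywood registration board with its long side against the far fence and its end against the side fence. Press it firmly into the corner so that it bears on both fences at once, and finish while still holding it pressed there, so that I can fix stops along its two free sides. Leave the other two blocks, the brayer and the tape dispenser where they are.

Things in the scene. Friction and masses are not known exactly. Their poses are not given: they have to be found in the camera images.
- green_block: The block to use: a loose, flat rectangular printing block, plywood with a green lino face upwards (leaf sprig cut in it), 60 mm along its x axis, 90 mm along its y axis, 24 mm high, 0.10 to 0.17 kg. Origin: centre of its underside; z axis up. It lies on the table, its y axis within 0.5 rad of the world y axis. The three blocks are alike but for the lino's colour and design, and lie in any order.
- blue_block: Bystander: the same block (60 x 90 x 24 mm) with blue lino and wavy lines; origin at the centre of its underside.
- brown_block: Bystander: the same block (60 x 90 x 24 mm) with brown lino and a flower; origin at the centre of its underside.
- brayer: Bystander: a loose ink roller with a wooden handle lying on the table, 175 mm long along its x axis (the black roller at -x, the handle towards +x), 94 mm wide, 36 mm high; origin on the table at mid-length.
- tape_dispenser: Bystander: a loose, heavy black desk tape dispenser, 62 x 150 mm (x, y), 88 mm high at the roll; origin at the centre of its underside.
- board: Registration board: a plywood board, 240 x 240 mm, on a black non-slip mat of 250 x 250 mm; it does not shift. Its upper face lies 14 mm above the table. Origin: the middle of its underside, on the table; x points away from the robot, towards the far fence, within 0.45 rad of world x; y points left, away from the side fence; z up.
- far_fence: The longer fence, a dark wooden strip fixed on the board along its far (+x) edge: 215 mm long (board's y), 20 mm wide, 8 mm high above the board. Its inner face, which looks to the board's -x, lies at x = +85 mm of the board. Origin: centre of its underside; axes as the board's.
- side_fence: The shorter fence, a dark wooden strip fixed on the board along its right (-y) edge: 130 mm long (board's x), 20 mm wide, 8 mm high above the board. Its inner face, which looks to the board's +y, lies at y = -95 mm of the board. Origin: centre of its underside; axes as the board's. Block fully home: its top stands 16 mm above both fences, so fingers can grip its upper part above them.
- corner (a point): The inside corner where the inner faces of the two fences meet, at the height of the board's upper face (14 mm above the table); axes as the board's. When the block is home its centre lies 30 mm from here along -x and 45 mm along +y. Wood drags on wood (friction 0.5 to 0.7): a block pushed down hard, or leaning hard on one fence, sticks before it is home.
Not all that is in view belongs to the job. What is shaped like the green_block but red or yellow is not meant.

How it is judged:
By the outcome, as a careful person would: the job done as asked, in the order asked, and still so for the second after the job is handed in, while the arm keeps its last pose, push and grip.
It also fails if it takes over 61 s, if anything falls off the work surface, if the arm or the gripper's body presses on something with over 40 N, if the wrist force passes 120 N, or if a joint passes its speed limit or range.

### The arm

A 7-joint arm with a two-finger parallel gripper is mounted at the origin on the work surface. World frame = base frame: x ahead of the robot, y to its left, z up, the work surface at z = 0. Lengths are in mm, angles in rad, forces in N, time in s.
With the tool pointing down it reaches from about 400 to 850 mm from the base axis. Payload 10.4 kg.
Tool frame: the origin (TCP) lies at the very end of the fingers, on their centre line; the grasp point (between the pads) lies r.tcp_to_grasp behind it (r.tcp_to_grasp is the distance from the TCP to the grasp point, in mm); z points along the fingers, y is the direction in which the jaws open and shut (so a half turn about z gives the same grasp; the last joint's range is limited). The gripper opens to 85 mm and grips with 20 to 120 N. Pads are 22 mm wide; open, the fingers measure 114 mm over their backs; the gripper's body (76 mm by 85 mm) begins 54 mm behind the grasp point. The pads swing forward as they close: fully open they stand 13 mm farther back than shut.
Start: joints at [1.157, 0.332, -0.065, 1.46, 0.022, 1.35, -0.088], TCP at [238.103, -577.891, 231.338] pointing down, gripper open.
Joint ranges: [-2.6, 2.6], [-0.5, 2.12], [-1.47, 1.34], [0.16, 2.42], [-1.27, 4.41], [0.06, 2.06], [-2.6, 2.6]. Speed limits (rad/s): [2.22, 2.22, 2.79, 2.79, 3.14, 3.14, 3.14].

### API

Orientations are given as a 3x3 rotation matrix whose columns are the frame's x, y, z axes.
In Python, from cell import r gives the robot as it stands.
- The arm moves only by the tool play_rows, never from a script. Its arguments are lists of equal length, an entry for each row: "offset": the shift along the tool's x, y, z in mm, a list of three; "spin": the turn about the tool's z in rad. In form: {"offset": [[x, y, z], ...], "spin": [spin, ...]}. A call has 1 to 12 rows; each row shifts and turns the commanded pose from where the row before left it, along the tool's axes as they then stand; what a row does not reach is not made up. A row lasts 1/10 s, in which the tool goes at most 50 mm and 8.59 degrees, less where a joint would pass 70% of its speed; a pose out of reach is approached as far as the arm can. A call with a gripper value outside its range is refused whole. "jaw" is the closure in counts, from 0 (fully open) to 255 (shut), set as the call begins (left out, the last holds). The fingers move at their own pace and stop on an object; the grip force is fixed at half the most. Time passes only in rows, so rows that do not move let the fingers close. It gives the time, the measured TCP pose, the force and the opening at its end, in the units of the state.
- r.observe(): the state, without advancing time (a new reading comes with each control period).
- r.capture(name): name is "scene" or "top" or "wrist"; returns (picture, depth): 420x560x3 uint8, red, green, blue; 420x560 float32, mm along the optical axis (not along the pixel's ray), 0 where there is no reading.
- r.camera_model(name): a dict with "fx", "fy", "cx", "cy" (pixels), "R" (3x3) and "t" (3): a world point X has camera coordinates R X + t. Camera axes: x right, y down, z forward; pixel columns grow to the right and rows downward; lengths in mm; the calibration is good to about 2 mm. A picture is of the moment at which its call begins: read the wrist's pose just before it. camera_model takes no time and is no camera call; for the wrist camera it gives the pose at the moment of the call.
- r.sign_off(): hands the job in, once; it reports no verdict.
The state is a dict: "t": time; "joint_positions": joint angles; "joint_velocities": joint speeds; "tau": joint torques, N m; "tool_pos": TCP position; "tcp_rot": TCP orientation; "contact_force": force on the tool from outside, world axes, zero at the start; "ft_torque": the same for the moment, N m; "finger_gap": opening from 0.0 (shut) to 1.0 (fully open).
Only numpy, scipy, OpenCV 4.12 (cv2) and the standard library are available. Lean on these libraries where they do the work, as an engineer would, in place of code of your own. Each camera call takes 0.05 s, during which the arm holds its last target.

## Working session

There is one attempt and no reset: what is moved stays moved. The work goes in short steps, Python scripts to look and compute and a tool call to move; the robot and the scene stay as the last step left them, time stands still between calls to the robot, and variables do not carry over. Pictures are saved under pics/ and viewed, and the job is handed in when it is done.

Besides the shell and the picture viewer there is one more tool, called after ">>>" by a JSON object that holds its "fn" and its "kwargs". play_rows: Moves the arm, as the interface text tells. Its arguments: {"type":"object","properties":{"offset":{"type":"array"},"spin":{"type":"array"},"jaw":{"type":"number"}},"required":["offset","spin"]}

```bash
ls; mkdir -p pics; python3 - <<'E'
from cell import r
import cv2,numpy as np
s=r.observe(); print({k:np.round(v,3).tolist() for k,v in s.items()}, r.tcp_to_grasp)
for n in("top","scene"):
    p,d=r.capture(n); cv2.imwrite(f"pics/{n}0.png",p[:,:,::-1]); np.save(f"{n}0.npy",d); np.save(f"{n}0p.npy",p)
    m=r.camera_model(n); np.savez(f"{n}_cam.npz",**m); print(n,{k:np.round(v,3).tolist() for k,v in m.items()})
E
```

```text
pics
{'t': 0.0, 'joint_positions': [1.157, 0.333, -0.065, 1.461, 0.022, 1.35, -0.088], 'joint_velocities': [-0.001, 0.001, 0.0, 0.001, -0.0, -0.0, -0.0], 'tau': [-0.0, -62.545, 0.049, -39.16, 0.016, 0.01, 0.0], 'tool_pos': [237.954, -577.519, 230.513], 'tcp_rot': [[0.925, 0.381, -0.001], [0.381, -0.925, 0.001], [-0.0, -0.001, -1.0]], 'contact_force': [-0.213, 0.346, 0.181], 'ft_torque': [0.008, -0.034, -0.001], 'finger_gap': 0.999} 18.700000000000003
top {'fx': 423.586, 'fy': 423.586, 'cx': 284.815, 'cy': 211.791, 'R': [[-0.007, -1.0, 0.004], [-0.979, 0.006, -0.202], [0.202, -0.005, -0.979]], 't': [30.838, 592.265, 808.547]}
scene {'fx': 462.123, 'fy': 462.123, 'cx': 278.551, 'cy': 210.155, 'R': [[-0.778, 0.628, -0.005], [0.392, 0.479, -0.785], [-0.491, -0.613, -0.619]], 't': [422.547, -184.007, 1593.473]}
```

View pics/top0.png

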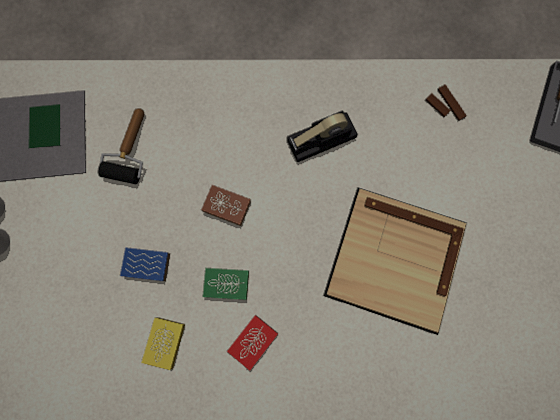

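View pics/scene0.png

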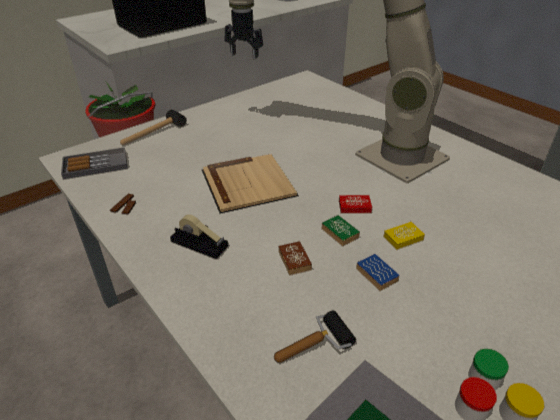

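The top view shows the green block at about (227,284), the board at about (395,260) with its corner near (455,222), and the red decoy at (253,343). Next I'll measure the block, fences and corner.

```bash
cat > h.py <<'E'
import numpy as np,cv2
def ray(m,uv,z):
    uv=np.atleast_2d(uv).astype(float)
    d=np.c_[(uv[:,0]-m['cx'])/m['fx'],(uv[:,1]-m['cy'])/m['fy'],np.ones(len(uv))]@m['R']
    c=-m['R'].T@m['t']
    return c+d*((z-c[2])/d[:,2])[:,None]
def comps(mask,amin=60):
    n,l,st,c=cv2.connectedComponentsWithStats(mask.astype(np.uint8)); return [(l==i,st[i],c[i]) for i in range(1,n) if st[i][4]>amin]
def rect(P):
    (c,(w,h),a)=cv2.minAreaRect(P[:,:2].astype(np.float32)); 
    return c,w,h,a
E
python3 - <<'E'
from h import *
for n in("top","scene"):
    m=dict(np.load(n+"_cam.npz")); p=np.load(n+"0p.npy"); hsv=cv2.cvtColor(p,cv2.COLOR_RGB2HSV)
    H,S,V=cv2.split(hsv)
    g=(H>50)&(H<90)&(S>90)&(V>40)
    g=cv2.morphologyEx(g.astype(np.uint8),cv2.MORPH_CLOSE,np.ones((5,5)))
    for k,st,c in comps(g):
        cn=cv2.findContours(k.astype(np.uint8),0,1)[0][0][:,0]
        print(n,"green",st,np.round(rect(ray(m,cn,24))[0],1),np.round(rect(ray(m,cn,24))[1:],2))
    b=((H<15)|(H>170))&(S>70)&(V<110)&(V>20)
    for k,st,c in comps(b,150):
        cn=cv2.findContours(k.astype(np.uint8),0,1)[0][0][:,0]
        print(n,"brown",st,np.round(c),np.round(rect(ray(m,cn,22))[0],1),np.round(rect(ray(m,cn,22))[1:],2))
    d=np.load(n+"0.npy")
    print(d[284,227] if n=="top" else d[230,340])
p=np.load("top0p.npy"); cv2.imwrite("pics/crop1.png",cv2.resize(p[175:345,315:485,::-1],None,fx=3.5,fy=3.5,interpolation=cv2.INTER_CUBIC))
E
```

```text
top green [  29  105   31   43 1217] [798.8 561.8] [96.29 65.97  5.41]
top green [ 203  269   46   31 1222] [449.6 150.2] [89.1  57.83 86.01]
top brown [426  85  40  35 526] [446. 103.] [ 844.4 -337.3] [88.94 57.66 28.92]
top brown [120 109  24  46 447] [132. 131.] [787.  366.6] [ 24.89 109.01  73.89]
top brown [202 185  48  41 896] [226. 205.] [616.9 154.1] [91.59 60.78 68.98]
top brown [ 365  198   98   98 1467] [427. 236.] [ 525.9 -227. ] [214.82 151.46  70.92]
874.3933
scene green [ 90  95  28  13 145] [  625.9 -1045. ] [160.54  67.98  89.06]
scene green [120  94  25  14 111] [ 539.2 -961. ] [135.26  49.44  16.09]
scene green [323 216  36  24 442] [448.8 151.5] [87.87 58.26 85.51]
scene green [474 349  34  31 804] [515.6 644.4] [71.89 62.43  9.93]
scene green [348 400  41  20 432] [780.9 554. ] [36.73 73.09 50.91]
scene brown [343  61  46  26 377] [365.  73.] [-425.9 -549.8] [3.6814e+02 9.1880e+01 8.0000e-02]
scene brown [ 443   71  117   54 1292] [502.  98.] [-654.9  -48.4] [586.64 121.38  89.93]
scene brown [ 86 103  70  34 723] [120. 123.] [ 630.7 -829.4] [197.65 269.02  75.4 ]
scene brown [208 157  44  46 344] [224. 176.] [ 528.9 -224.3] [218.79 146.71  70.38]
scene brown [  0 179  61  35 740] [ 28. 196.] [1071.2 -550.9] [ 89.5  171.88  89.94]
scene brown [110 194  25  20 235] [124. 204.] [ 857.5 -322.8] [90.05 57.29 30.85]
scene brown [339 197  33  16 172] [354. 209.] [342.8 104.6] [71.8  89.95 50.17]
scene brown [279 242  33  29 476] [294. 256.] [618.4 157.2] [98.54 61.77 67.75]
scene brown [459 386  34  26 151] [472. 404.] [614.1 669. ] [30.36 63.73 10.15]
1255.499
```

View pics/crop1.png

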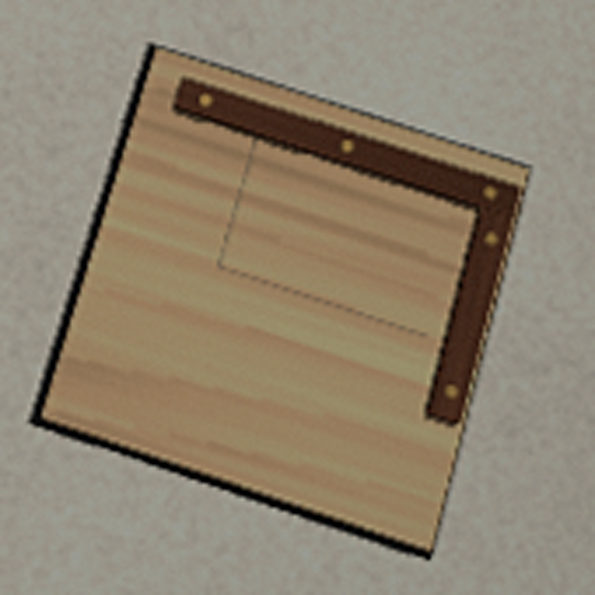

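```bash
python3 - <<'E'
from h import *
for n in("top","scene"):
    m=dict(np.load(n+"_cam.npz")); p=np.load(n+"0p.npy"); hsv=cv2.cvtColor(p,cv2.COLOR_RGB2HSV)
    print("cam",-m['R'].T@m['t'])
    H,S,V=cv2.split(hsv)
    b=((H<15)|(H>170))&(S>70)&(V<110)&(V>20)
    K=[k for k,st,c in comps(b,150) if (abs(c-np.array([427,236] if n=="top" else [224,176]))<8).all()][0]
    cn=cv2.findContours(K.astype(np.uint8),0,cv2.CHAIN_APPROX_NONE)[0][0][:,0].astype(float)
    for z in(14,22):
        P=ray(m,cn,z)[:,:2]
        th=np.deg2rad(-18.5)
        for it in range(3):
            x=np.array([np.cos(th),np.sin(th)]);y=np.array([-x[1],x[0]])
            a=P@x;bb=P@y
            # inner far edge: contour points whose a is locally lower band
            amax=a.max();bmin=bb.min()
            res=[]
            o=(a>amax-9)&(bb>bmin+15)&(bb<bb.max()-10)
            i=(a<amax-11)&(a>amax-32)&(bb>bmin+35)&(bb<bb.max()-10)
            so=(bb<bmin+9)&(a<amax-15)&(a>a.min()+10)
            si=(bb>bmin+11)&(bb<bmin+32)&(a<amax-40)&(a>a.min()+10)
            f=lambda s,u,v:np.polyfit(u[s],v[s],1)
            lo,li,lso,lsi=f(o,bb,a),f(i,bb,a),f(so,a,bb),f(si,a,bb)
            # a=s*b+c : slope => rotate by -s ; 
            r_=[-lo[0],-li[0],lso[0],lsi[0]]
            if it<2: th+=np.average(r_,weights=[3,3,1,1])
        print(n,z,"th",np.round(th,4),np.round(r_,3),"a out/in",np.round([a[o].mean(),a[i].mean()],1),"b out/in",np.round([bb[so].mean(),bb[si].mean()],1), "ext",np.round([a.min(),bb.max()],1))
    # board wood
    w=(H>8)&(H<25)&(S>50)&(V>100)
    k=max(comps(w|K,1000),key=lambda t:t[1][4] if n=="scene" or 1 else 0)
    cb=cv2.findContours(k[0].astype(np.uint8),0,1)[0][0][:,0]
    print(n,k[1],"board",rect(ray(m,cb,14)))
E
```

```text
cam [416.51977079  31.89161656 911.57560969]
top 14 th -0.3327 [ 0.001  0.001 -0.002 -0.001] a out/in [648.2 629.6] b out/in [-151.7 -133.5] ext [496.4  63.7]
top 22 th -0.3326 [ 0.001  0.    -0.002 -0.001] a out/in [645.8 627.4] b out/in [-148.9 -130.8] ext [495.4  64.6]
top [  327   189   139   143 12550] board ((501.78375244140625, -210.87606811523438), 240.3902130126953, 239.7208709716797, 70.8653335571289)
cam [1183.07438896  799.36547645  844.33938931]
scene 14 th -0.3239 [-0.015  0.002  0.017  0.023] a out/in [641.8 625.8] b out/in [-161.5 -146.1] ext [493.9  53.5]
scene 22 th -0.3239 [-0.015  0.002  0.017  0.023] a out/in [643.9 628.1] b out/in [-149.1 -133.7] ext [497.5  64. ]
scene [ 203  154   94   57 3371] board ((499.5393981933594, -210.35263061523438), 256.8237609863281, 241.8023681640625, 70.88433074951172)
```

```bash
cat >> h.py <<'E'
def plan(s,target,yaw_jaw_deg,n):
    """even rows in tool axes (row shift uses axes at row start); tool y azimuth target"""
    R=np.array(s['tcp_rot']);p=np.array(s['tool_pos']);y=R[:,1]
    a0=np.arctan2(y[1],y[0]);da=(np.deg2rad(yaw_jaw_deg)-a0+np.pi)%(2*np.pi)-np.pi
    sp=-da/n;d=(np.array(target)-p)/n;rows=[]
    print("total spin",-da,"d/row",d)
    for i in range(n):
        rows.append(np.round(R.T@d,1).tolist())
        R=R@cv2.Rodrigues(np.array([0,0,sp]))[0]
    print(rows,round(sp,4))
E
python3 - <<'E'
from h import *
from cell import r
s=r.observe(); plan(s,[480,-250,220],-36,10)
p,d=r.capture("wrist"); cv2.imwrite("pics/w0.png",p[:,:,::-1]); np.save("w0.npy",d); m=r.camera_model("wrist"); R=np.array(s['tcp_rot'])
c=-m['R'].T@m['t']; print("cam in tool",R.T@(c-s['tool_pos']),"axes in tool\n",R.T@m['R'].T,m['fx'],m['cx'],m['cy'])
E
```

```text
total spin -0.5517684270512508 d/row [24.20700144 32.75613428 -1.05640696]
[[34.9, -21.1, 1.1], [36.0, -19.1, 1.1], [37.0, -17.1, 1.1], [37.9, -15.0, 1.1], [38.6, -12.9, 1.1], [39.3, -10.8, 1.1], [39.8, -8.6, 1.1], [40.2, -6.4, 1.1], [40.5, -4.2, 1.1], [40.7, -1.9, 1.1]] -0.0552
cam in tool [  83.25092861    1.32293766 -142.73764913] axes in tool
 [[-7.59717026e-04 -9.46856599e-01 -3.21655100e-01]
 [ 9.99999277e-01 -1.01913521e-03  6.38132027e-04]
 [-9.32029559e-04 -3.21654383e-01  9.46856689e-01]] 321.76683303913086 276.5774281584322 215.54922210450422
```

View pics/w0.png

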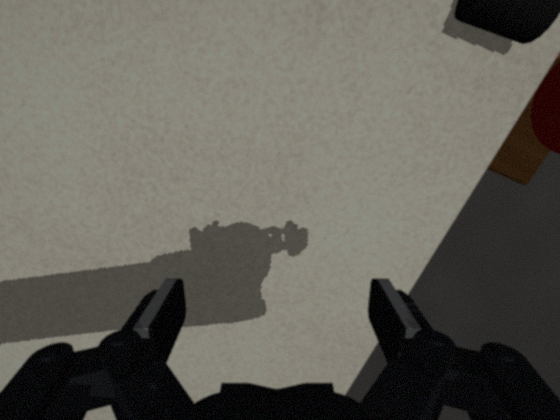

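The wrist view shows the open fingertips at about (178,282) and (376,282). I'll get their heights from depth, and start moving.

```bash
python3 - <<'E'
from h import *
d=np.load("w0.npy")
from cell import r
m=r.camera_model("wrist");s=r.observe();R=np.array(s['tcp_rot'])
for u,v in [(170,284),(176,284),(180,284),(180,300),(374,284),(378,284),(385,284),(374,300),(150,330)]:
    z=d[v,u]; X=np.array([(u-m['cx'])/m['fx']*z,(v-m['cy'])/m['fy']*z,z]); print(u,v,z,np.round(R.T@(m['R'].T@(X-m['t'])-s['tool_pos']),1))
E
```

```text
170 284 137.06633 [ 11.6 -44.1 -22.2]
176 284 137.19202 [ 11.5 -41.6 -22.1]
180 284 141.52762 [  9.2 -41.2 -18.3]
180 300 142.28871 [  2.1 -41.4 -19.9]
374 284 142.75446 [  8.5  44.5 -17.2]
378 284 136.93953 [ 11.6  44.5 -22.3]
385 284 137.68484 [ 11.2  47.7 -21.7]
374 300 142.3247 [  2.   44.4 -19.9]
150 330 111.51059 [  9.8 -42.6 -49.7]
```

>>> {"fn": "play_rows", "kwargs": {"offset": [[35,-21,1],[36,-19,1],[37,-17,1],[38,-15,1],[39,-13,1],[39,-11,1],[40,-9,1],[40,-6,1],[40,-4,1],[41,-2,1]], "spin": [-0.055,-0.055,-0.055,-0.055,-0.055,-0.055,-0.055,-0.055,-0.055,-0.055]}}

```text
t: 1.15
tool_pos: [481.2, -249.2, 221.2]
tcp_rot: [[0.588, 0.809, -0.0], [0.809, -0.588, -0.0], [-0.0, 0.0, -1.0]]
contact_force: [0.5, -0.3, -0.1]
finger_gap: 0.995
```

```bash
python3 - <<'E'
from h import *
from cell import r
s=r.observe(); print(s['tool_pos'],s['joint_positions']);plan(s,[449,150.5,150],-4.2,12)
E
```

```text
[ 481.22889138 -249.19836287  221.2182932 ] [ 0.74621401  0.18134533 -0.39531433  1.67972471  0.07244644  1.29496614
 -0.29108741]
total spin -0.5547599794858753 d/row [-2.68574095 33.30819691 -5.93485777]
[[25.4, -21.7, 5.9], [26.4, -20.5, 5.9], [27.3, -19.3, 5.9], [28.1, -18.0, 5.9], [28.9, -16.7, 5.9], [29.7, -15.4, 5.9], [30.4, -14.0, 5.9], [31.0, -12.5, 5.9], [31.5, -11.1, 5.9], [32.0, -9.6, 5.9], [32.4, -8.1, 5.9], [32.8, -6.6, 5.9]] -0.0462
```

>>> {"fn": "play_rows", "kwargs": {"offset": [[25,-22,6],[26,-20,6],[27,-19,6],[28,-18,6],[29,-17,6],[30,-15,6],[30,-14,6],[31,-13,6],[32,-11,6],[32,-10,6],[32,-8,6],[33,-7,5]], "spin": [-0.046,-0.046,-0.046,-0.046,-0.046,-0.046,-0.046,-0.046,-0.046,-0.046,-0.046,-0.048]}}

```text
t: 2.35
tool_pos: [448.5, 149.6, 150.0]
tcp_rot: [[0.074, 0.997, 0.0], [0.997, -0.074, -0.0], [-0.0, 0.0, -1.0]]
contact_force: [0.6, 0.2, -0.1]
finger_gap: 1.003
```

>>> {"fn": "play_rows", "kwargs": {"offset": [[0,0,0],[0,0,0]], "spin": [0,0]}}

```text
t: 2.55
tool_pos: [448.6, 148.9, 150.1]
tcp_rot: [[0.075, 0.997, -0.001], [0.997, -0.075, -0.0], [-0.0, -0.001, -1.0]]
contact_force: [-0.3, -0.7, 0.1]
finger_gap: 1.002
```

```bash
python3 - <<'E'
from h import *
from cell import r
s=r.observe(); m=r.camera_model("wrist"); p,d=r.capture("wrist"); cv2.imwrite("pics/w1.png",p[:,:,::-1])
print(np.round(s['tool_pos'],1),s['contact_force'])
H,S,V=cv2.split(cv2.cvtColor(p,cv2.COLOR_RGB2HSV))
g=(H>50)&(H<90)&(S>90)&(V>40); g=cv2.morphologyEx(g.astype(np.uint8),cv2.MORPH_CLOSE,np.ones((9,9)))
for k,st,c in comps(g,500):
    cn=cv2.findContours(k.astype(np.uint8),0,1)[0][0][:,0]; q=rect(ray(m,cn,24)); print(st,q)
    R=np.array(s['tcp_rot']); print("tool offset",R.T@(np.array([*q[0],24])-s['tool_pos']), "jaw az",np.rad2deg(np.arctan2(R[1,1],R[0,1])))
E
```

```text
[448.6 148.9 150.1] [-0.31908516 -0.68718799  0.09744869]
[ 241  152   71   99 6517] ((449.28192138671875, 150.14193725585938), 88.88465881347656, 58.67430114746094, 85.93887329101562)
tool offset [  1.36083327   0.65506406 126.11031256] jaw az -4.28206782434247
```

View pics/w1.png

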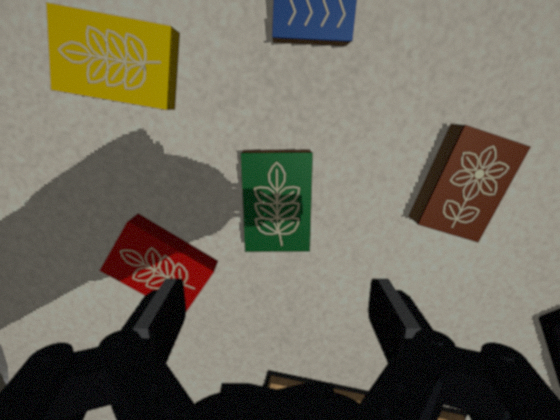

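Alignment is good: the block is centred at (276,200) and the nearest neighbour, red, is clear of both fingers. Now I'll descend and grip.

>>> {"fn": "play_rows", "kwargs": {"offset": [[1.4,0.6,20],[0,0,25],[0,0,25],[0,0,25],[0,0,20],[0,0,15],[0,0,8],[0,0,5.5],[0,0,0],[0,0,0]], "spin": [0,0,0,0,0,0,0,0,0,0]}}

```text
t: 3.6
tool_pos: [450.1, 150.0, 7.4]
tcp_rot: [[0.076, 0.997, 0.001], [0.997, -0.076, 0.0], [0.0, 0.001, -1.0]]
contact_force: [-0.1, -0.7, 0.1]
finger_gap: 1.004
```

>>> {"fn": "play_rows", "kwargs": {"offset": [[0,0,0],[0,0,0],[0,0,0],[0,0,0],[0,0,0],[0,0,0],[0,0,0],[0,0,0],[0,0,0],[0,0,0]], "spin": [0,0,0,0,0,0,0,0,0,0], "jaw": 255}}

```text
t: 4.6
tool_pos: [450.0, 150.0, 7.7]
tcp_rot: [[0.076, 0.997, 0.001], [0.997, -0.076, -0.0], [-0.0, 0.001, -1.0]]
contact_force: [-3.0, -0.9, 8.7]
finger_gap: 0.684
```

```bash
python3 - <<'E'
from h import *
from cell import r
s=r.observe(); m=r.camera_model("wrist"); p,d=r.capture("wrist"); cv2.imwrite("pics/w2.png",p[:,:,::-1])
print(np.round(s['tool_pos'],1),s['contact_force'],s['finger_gap'])
R=np.array(s['tcp_rot'])
for v in range(270,300,5):
  for u in (205,210,215,220,225,230,330,335,340,345):
    z=d[v,u]; X=np.array([(u-m['cx'])/m['fx']*z,(v-m['cy'])/m['fy']*z,z]); print(u,v,np.round(m['R'].T@(X-m['t']),0).tolist(),end=' ')
  print()
E
```

```text
[450.  150.    7.7] [-2.96616375 -0.91268036  8.74257979] 0.6839450753999479
205 270 [419.0, 162.0, 17.0] 210 270 [423.0, 165.0, 23.0] 215 270 [425.0, 166.0, 25.0] 220 270 [427.0, 166.0, 24.0] 225 270 [429.0, 165.0, 23.0] 230 270 [431.0, 164.0, 23.0] 330 270 [475.0, 162.0, 24.0] 335 270 [477.0, 162.0, 24.0] 340 270 [480.0, 161.0, 24.0] 345 270 [483.0, 157.0, 16.0] 
205 275 [420.0, 163.0, 22.0] 210 275 [422.0, 163.0, 24.0] 215 275 [425.0, 163.0, 24.0] 220 275 [427.0, 163.0, 24.0] 225 275 [429.0, 163.0, 25.0] 230 275 [431.0, 163.0, 25.0] 330 275 [475.0, 159.0, 24.0] 335 275 [477.0, 159.0, 24.0] 340 275 [480.0, 159.0, 24.0] 345 275 [482.0, 157.0, 21.0] 
205 280 [421.0, 162.0, 27.0] 210 280 [423.0, 162.0, 26.0] 215 280 [424.0, 161.0, 24.0] 220 280 [426.0, 160.0, 23.0] 225 280 [428.0, 160.0, 23.0] 230 280 [431.0, 160.0, 25.0] 330 280 [475.0, 157.0, 24.0] 335 280 [477.0, 157.0, 25.0] 340 280 [480.0, 156.0, 23.0] 345 280 [481.0, 158.0, 27.0] 
205 285 [422.0, 163.0, 32.0] 210 285 [422.0, 160.0, 26.0] 215 285 [424.0, 158.0, 25.0] 220 285 [426.0, 158.0, 24.0] 225 285 [428.0, 158.0, 24.0] 230 285 [431.0, 158.0, 24.0] 330 285 [475.0, 154.0, 24.0] 335 285 [477.0, 155.0, 25.0] 340 285 [480.0, 153.0, 23.0] 345 285 [481.0, 157.0, 29.0] 
205 290 [422.0, 162.0, 34.0] 210 290 [422.0, 158.0, 27.0] 215 290 [424.0, 156.0, 24.0] 220 290 [426.0, 155.0, 24.0] 225 290 [428.0, 155.0, 23.0] 230 290 [430.0, 155.0, 23.0] 330 290 [475.0, 151.0, 24.0] 335 290 [477.0, 152.0, 24.0] 340 290 [480.0, 152.0, 24.0] 345 290 [480.0, 156.0, 31.0] 
205 295 [423.0, 161.0, 37.0] 210 295 [422.0, 155.0, 27.0] 215 295 [423.0, 152.0, 23.0] 220 295 [426.0, 153.0, 25.0] 225 295 [428.0, 153.0, 24.0] 230 295 [430.0, 153.0, 24.0] 330 295 [475.0, 149.0, 24.0] 335 295 [477.0, 149.0, 24.0] 340 295 [480.0, 149.0, 24.0] 345 295 [480.0, 153.0, 31.0]
```

View pics/w2.png

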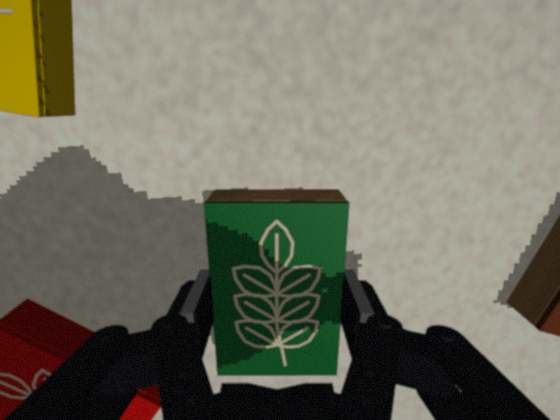

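Gripped at 0.684 x 85 ≈ 58 mm across the block's 60 mm width. I'll lift and measure how it sits in the hand.

>>> {"fn": "play_rows", "kwargs": {"offset": [[0,0,-5],[0,0,-10],[0,0,-20],[0,0,-25],[0,0,-25],[0,0,-20],[0,0,0],[0,0,0]], "spin": [0,0,0,0,0,0,0,0]}}

```text
t: 5.45
tool_pos: [449.7, 149.7, 112.1]
tcp_rot: [[0.076, 0.997, 0.001], [0.997, -0.076, -0.0], [-0.0, 0.001, -1.0]]
contact_force: [-0.9, 0.8, -1.8]
finger_gap: 0.683
```

```bash
cat > held.py <<'E'
from h import *
from cell import r
import sys
s=r.observe(); m=r.camera_model("wrist"); p,d=r.capture("wrist"); cv2.imwrite(f"pics/{sys.argv[1]}.png",p[:,:,::-1])
R=np.array(s['tcp_rot']);tp=np.array(s['tool_pos'])
print(np.round(tp,1),np.round(s['contact_force'],1),s['finger_gap'],"jaw az",np.rad2deg(np.arctan2(R[1,1],R[0,1])))
H,S,V=cv2.split(cv2.cvtColor(p,cv2.COLOR_RGB2HSV))
g=(H>50)&(H<90)&(S>90)&(V>30); g=cv2.morphologyEx(g.astype(np.uint8),cv2.MORPH_CLOSE,np.ones((9,9)))
k,st,c=max(comps(g,500),key=lambda t:t[1][4])
cn=cv2.findContours(k.astype(np.uint8),0,1)[0][0][:,0]; q=rect(ray(m,cn,tp[2]+16.3)); print(st,q,"centre in tool",R.T@(np.array([*q[0],tp[2]])-tp))
v,u=np.nonzero(cv2.erode(k.astype(np.uint8),np.ones((7,7)))); z=d[v,u]; u,v,z=u[z>0],v[z>0],z[z>0]
X=(np.c_[(u-m['cx'])/m['fx']*z,(v-m['cy'])/m['fy']*z,z]-m['t'])@m['R']
T=(X-tp)@R; T=T[(abs(T[:,2]+16.3)<8)]
A=np.linalg.lstsq(np.c_[T[:,:2],np.ones(len(T))],T[:,2],rcond=None)[0]; print("top plane tool z= ax+by+c",np.round(A,3))
E
python3 held.py w3; python3 - <<'E'
from h import *
from cell import r
plan(r.observe(),[528,-257,90],-19.1,12)
E
```

```text
[449.7 149.7 112.1] [-0.9  0.8 -1.8] 0.6825907827035685 jaw az -4.368064240360936
[  204   202   144   173 22424] ((450.64404296875, 149.80221557617188), 89.267578125, 60.074562072753906, 85.55986022949219) centre in tool [0.13089478 0.92724792 0.0009617 ]
top plane tool z= ax+by+c [ 1.0000e-03  1.0000e-03 -1.6347e+01]
total spin 0.25728959656094963 d/row [  6.56256842 -33.88673517  -1.7844421 ]
[[-33.3, 9.1, 1.8], [-33.1, 9.8, 1.8], [-32.9, 10.5, 1.8], [-32.6, 11.2, 1.8], [-32.4, 11.9, 1.8], [-32.1, 12.6, 1.8], [-31.8, 13.3, 1.8], [-31.6, 14.0, 1.8], [-31.2, 14.7, 1.8], [-30.9, 15.3, 1.8], [-30.6, 16.0, 1.8], [-30.2, 16.6, 1.8]] 0.0214
```

View pics/w3.png

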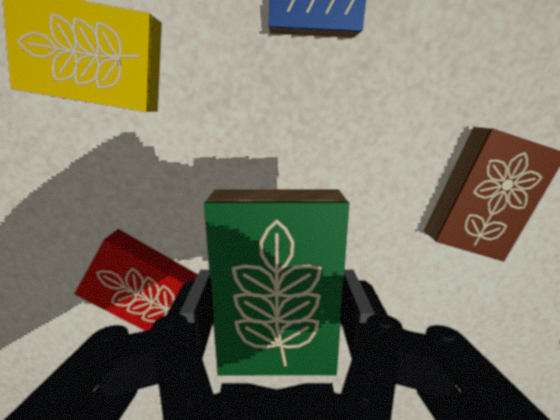

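The block is level, centred to within 1 mm and square in the hand. Moving to above the board.

>>> {"fn": "play_rows", "kwargs": {"offset": [[-33,9,2],[-33,10,2],[-33,10.5,2],[-32.5,11,2],[-32.5,12,2],[-32,12.5,2],[-32,13.5,2],[-31.5,14,2],[-31,14.5,2],[-31,15.5,2],[-30.5,16,1],[-30,16.5,1]], "spin": [0.0215,0.0215,0.0215,0.0215,0.0215,0.0215,0.0215,0.0215,0.0215,0.0215,0.0215,0.021]}}

```text
t: 6.7
tool_pos: [527.5, -257.0, 88.2]
tcp_rot: [[0.328, 0.945, -0.002], [0.945, -0.328, 0.001], [0.0, -0.002, -1.0]]
contact_force: [0.5, -0.6, -1.6]
finger_gap: 0.687
```

>>> {"fn": "play_rows", "kwargs": {"offset": [[0,0,0],[0,0,0],[0,0,0]], "spin": [0,0,0]}}

```text
t: 7.0
tool_pos: [527.9, -254.4, 89.0]
tcp_rot: [[0.326, 0.945, -0.001], [0.945, -0.326, 0.001], [0.001, -0.002, -1.0]]
contact_force: [-0.3, 0.4, -1.1]
finger_gap: 0.684
```

```bash
python3 held.py w4; python3 - <<'E'
from h import *
from cell import r
for n in("top","scene"):
    p,d=r.capture(n); 
    q=p[150:370,290:510] if n=="top" else p[110:260,150:350]
    cv2.imwrite(f"pics/{n}1.png",cv2.resize(q[:,:,::-1],None,fx=2.6,fy=2.6,interpolation=cv2.INTER_CUBIC))
E
```

```text
[ 527.9 -254.4   89. ] [-0.3  0.4 -1.1] 0.6835900883974674 jaw az -19.011544829041387
[  205   201   144   174 22486] ((528.984130859375, -254.0803680419922), 89.59378051757812, 60.138301849365234, 70.95646667480469) centre in tool [ 6.57141763e-01  9.50590607e-01 -9.32567220e-04]
top plane tool z= ax+by+c [  0.      0.    -16.302]
```

View pics/w4.png

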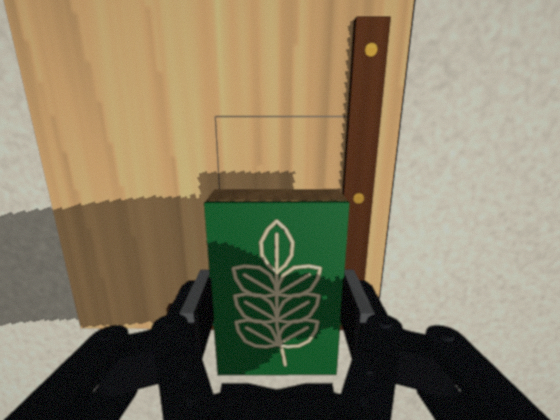

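View pics/scene1.png

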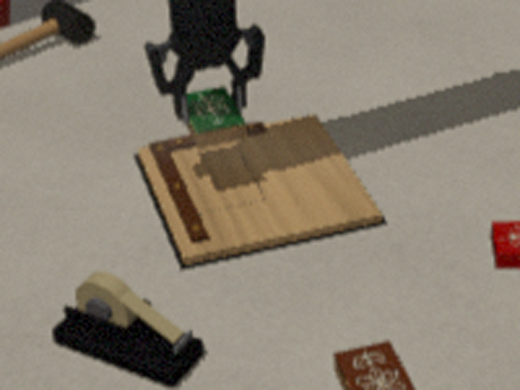

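The wrist view shows the far fence's inner edge running from about (353,20) to (344,190). I'll fit it relative to the tool.

```bash
python3 - <<'E'
from h import *
from cell import r
s=r.observe(); m=r.camera_model("wrist"); p,d=r.capture("wrist")
R=np.array(s['tcp_rot']);tp=np.array(s['tool_pos'])
H,S,V=cv2.split(cv2.cvtColor(p,cv2.COLOR_RGB2HSV))
b=((H<15)|(H>170))&(S>70)&(V<100)
pts=[];po=[]
for v in range(22,180,2):
    row=b[v,335:420]; u=np.nonzero(row)[0]
    if len(u)>15: pts.append((u[0]+335,v)); po.append((u[-1]+336,v))
for P,z,nm in((pts,14,"inner z14"),(pts,22,"inner z22"),(po,22,"outer z22")):
    X=(ray(m,np.array(P),z)-tp)@R
    f=np.polyfit(X[:,0],X[:,1],1);res=X[:,1]-np.polyval(f,X[:,0]); k=abs(res)<1.0
    f=np.polyfit(X[k,0],X[k,1],1); print(nm,"slope",f[0],"y at tool x=0",f[1],X[:,0].min(),X[:,0].max(),k.sum(),len(k))
E
```

```text
inner z14 slope -0.000984279544305441 y at tool x=0 46.834537492291815 35.13642669953536 129.44247825269355 77 79
inner z22 slope -0.000984279544305281 y at tool x=0 45.16220588650557 36.85879865917414 127.70943115740796 77 79
outer z22 slope 0.001826937169846426 y at tool x=0 65.07741330136518 36.839200039298674 127.69341041455309 79 79
```

The fence is parallel to the block within 0.002 rad. The gaps are about 14.5 mm (+y tool) and 17.5 mm (-x tool). Descending.

>>> {"fn": "play_rows", "kwargs": {"offset": [[0,0,10],[0,0,15],[0,0,15],[0,0,12],[0,0,8],[0,0,4],[0,0,2],[0,0,0],[0,0,0]], "spin": [0,0,0,0,0,0,0,0,0]}}

```text
t: 8.1
tool_pos: [528.6, -256.1, 24.3]
tcp_rot: [[0.327, 0.945, 0.001], [0.945, -0.327, -0.0], [-0.0, 0.001, -1.0]]
contact_force: [-0.2, 1.5, -1.1]
finger_gap: 0.684
```

>>> {"fn": "play_rows", "kwargs": {"offset": [[0,0,0.5],[0,0,0],[0,0,0]], "spin": [0,0,0]}}

```text
t: 8.4
tool_pos: [528.3, -256.0, 23.5]
tcp_rot: [[0.327, 0.945, 0.0], [0.945, -0.327, -0.0], [-0.0, 0.0, -1.0]]
contact_force: [-0.1, -0.4, -1.5]
finger_gap: 0.684
```

>>> {"fn": "play_rows", "kwargs": {"offset": [[0,0,0.8],[0,0,0],[0,0,0]], "spin": [0,0,0]}}

```text
t: 8.7
tool_pos: [528.1, -256.0, 22.5]
tcp_rot: [[0.327, 0.945, -0.0], [0.945, -0.327, -0.0], [-0.0, -0.0, -1.0]]
contact_force: [-0.4, 0.0, -2.2]
finger_gap: 0.682
```

>>> {"fn": "play_rows", "kwargs": {"offset": [[0,0,0.6],[0,0,0],[0,0,0]], "spin": [0,0,0]}}

```text
t: 9.0
tool_pos: [528.1, -256.0, 21.9]
tcp_rot: [[0.327, 0.945, 0.0], [0.945, -0.327, -0.0], [-0.0, 0.0, -1.0]]
contact_force: [-0.7, -0.2, -1.0]
finger_gap: 0.684
```

>>> {"fn": "play_rows", "kwargs": {"offset": [[0,0,0.5],[0,0,0],[0,0,0]], "spin": [0,0,0]}}

```text
t: 9.3
tool_pos: [528.2, -256.0, 21.8]
tcp_rot: [[0.327, 0.945, 0.0], [0.945, -0.327, -0.0], [-0.0, 0.0, -1.0]]
contact_force: [-2.5, 1.0, 5.9]
finger_gap: 0.686
```

Contact with the board came at the expected height (21.8). I'll ease off slightly and slide toward the corner.

>>> {"fn": "play_rows", "kwargs": {"offset": [[-2,1.5,-0.3],[-3,2.5,0],[-3,2.5,0],[-3,2.5,0],[-2,1,0],[0,0,0],[0,0,0]], "spin": [0,0,0,0,0,0,0]}}

```text
t: 10.0
tool_pos: [533.5, -272.1, 21.8]
tcp_rot: [[0.328, 0.945, 0.001], [0.945, -0.328, -0.001], [-0.0, 0.001, -1.0]]
contact_force: [1.4, -0.9, 1.6]
finger_gap: 0.683
```

>>> {"fn": "play_rows", "kwargs": {"offset": [[-1,0,0],[-1,0,0],[0,0,0],[0,0,0]], "spin": [0,0,0,0]}}

```text
t: 10.4
tool_pos: [532.8, -273.3, 21.8]
tcp_rot: [[0.327, 0.945, 0.0], [0.945, -0.327, -0.0], [0.0, 0.0, -1.0]]
contact_force: [1.0, 2.1, 2.4]
finger_gap: 0.684
```

>>> {"fn": "play_rows", "kwargs": {"offset": [[-0.5,0,0],[-0.5,0,0],[0,0,0],[0,0,0]], "spin": [0,0,0,0]}}

```text
t: 10.8
tool_pos: [532.4, -274.3, 21.8]
tcp_rot: [[0.327, 0.945, 0.0], [0.945, -0.327, 0.0], [0.0, 0.0, -1.0]]
contact_force: [-0.6, 2.4, 3.3]
finger_gap: 0.687
```

>>> {"fn": "play_rows", "kwargs": {"offset": [[-0.5,0,0],[-0.5,0,0],[0,0,0],[0,0,0]], "spin": [0,0,0,0]}}

```text
t: 11.2
tool_pos: [532.1, -275.4, 21.8]
tcp_rot: [[0.327, 0.945, 0.0], [0.945, -0.327, -0.0], [-0.0, 0.0, -1.0]]
contact_force: [-0.1, 3.1, 4.1]
finger_gap: 0.684
```

>>> {"fn": "play_rows", "kwargs": {"offset": [[-0.5,0,0],[-0.5,0,0],[0,0,0],[0,0,0]], "spin": [0,0,0,0]}}

```text
t: 11.6
tool_pos: [532.0, -275.7, 21.8]
tcp_rot: [[0.327, 0.945, 0.0], [0.945, -0.327, 0.001], [0.001, 0.0, -1.0]]
contact_force: [1.7, 5.8, 4.5]
finger_gap: 0.686
```

The side fence is starting to bear: advance stalled and the force rose. Next, the far fence.

>>> {"fn": "play_rows", "kwargs": {"offset": [[0,1,0],[0,1,0],[0,0,0],[0,0,0]], "spin": [0,0,0,0]}}

```text
t: 12.0
tool_pos: [532.2, -275.7, 21.8]
tcp_rot: [[0.327, 0.945, -0.003], [0.945, -0.327, 0.002], [0.0, -0.004, -1.0]]
contact_force: [-8.3, 8.1, 13.2]
finger_gap: 0.684
```

>>> {"fn": "play_rows", "kwargs": {"offset": [[0,1,0],[0,0.5,0],[0,0,0],[0,0,0]], "spin": [0,0,0,0]}}

```text
t: 12.4
tool_pos: [532.9, -276.0, 21.8]
tcp_rot: [[0.327, 0.945, -0.005], [0.945, -0.327, 0.002], [0.0, -0.005, -1.0]]
contact_force: [-12.3, 10.6, 17.3]
finger_gap: 0.684
```

>>> {"fn": "play_rows", "kwargs": {"offset": [[0,0.5,0],[0,0.5,0],[0,0,0],[0,0,0]], "spin": [0,0,0,0]}}

```text
t: 12.8
tool_pos: [533.9, -276.4, 21.8]
tcp_rot: [[0.327, 0.945, -0.005], [0.945, -0.327, 0.002], [0.0, -0.005, -1.0]]
contact_force: [-11.4, 10.1, 18.9]
finger_gap: 0.685
```

Friction from the downward load is building (19 N), so I'll relieve z before going on.

>>> {"fn": "play_rows", "kwargs": {"offset": [[0.3,0,-0.5],[0,0,-0.4],[0,0,0],[0,0,0]], "spin": [0,0,0,0]}}

```text
t: 13.2
tool_pos: [534.6, -276.6, 21.9]
tcp_rot: [[0.327, 0.945, -0.003], [0.945, -0.327, 0.002], [0.0, -0.004, -1.0]]
contact_force: [-4.1, 6.7, 5.1]
finger_gap: 0.686
```

>>> {"fn": "play_rows", "kwargs": {"offset": [[0,0.5,0],[0,0.5,0],[0,0,0],[0,0,0]], "spin": [0,0,0,0]}}

```text
t: 13.6
tool_pos: [535.4, -276.8, 21.9]
tcp_rot: [[0.327, 0.945, -0.004], [0.945, -0.327, 0.002], [0.0, -0.004, -1.0]]
contact_force: [-4.7, 6.2, 6.3]
finger_gap: 0.686
```

>>> {"fn": "play_rows", "kwargs": {"offset": [[0,0.5,-0.1],[0,0.5,0],[0,0,0],[0,0,0]], "spin": [0,0,0,0]}}

```text
t: 14.0
tool_pos: [536.0, -277.1, 21.9]
tcp_rot: [[0.328, 0.945, -0.004], [0.945, -0.328, 0.002], [0.0, -0.005, -1.0]]
contact_force: [-5.6, 8.3, 6.7]
finger_gap: 0.687
```

>>> {"fn": "play_rows", "kwargs": {"offset": [[0,0.5,0],[0,0.5,0],[0,0,0],[0,0,0]], "spin": [0,0,0,0]}}

```text
t: 14.4
tool_pos: [536.1, -277.1, 21.9]
tcp_rot: [[0.327, 0.945, -0.006], [0.945, -0.327, 0.002], [0.0, -0.007, -1.0]]
contact_force: [-12.1, 9.1, 11.7]
finger_gap: 0.683
```

```bash
python3 - <<'E'
from h import *
from cell import r
for i in range(2):
    p,d=r.capture("top"); s=r.observe(); R=np.array(s['tcp_rot'])
    print(s['t'],s['tool_pos'],"F tool",R.T@s['contact_force'],"M",s['ft_torque'])
q=p[175:325,340:490]
cv2.imwrite("pics/top2.png",cv2.resize(q[:,:,::-1],None,fx=3.9,fy=3.9,interpolation=cv2.INTER_CUBIC))
E
```

```text
14.45 [ 536.09576939 -277.05435145   21.92729821] F tool [  4.61330643 -13.2451028  -11.51615208] M [ 1.84490315  2.1490127  -0.14352661]
14.5 [ 536.07806533 -277.09538134   21.91537061] F tool [  4.02454892 -12.35615095 -11.21865511] M [ 1.80119367  2.15379681 -0.14167031]
```

View pics/top2.png

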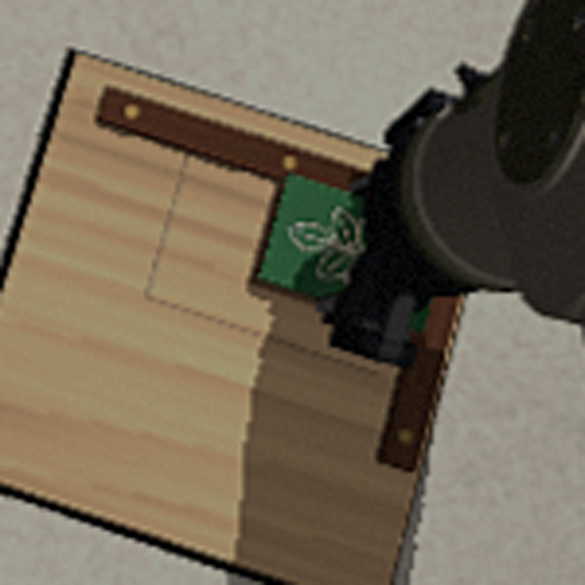

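It stopped where predicted (a=597.2, b=-86.5 against an expected 597, -86). Now I'll test each fence by pressing alternately, with z eased.

>>> {"fn": "play_rows", "kwargs": {"offset": [[-0.5,0,-0.2],[-0.5,0,0],[0,0,0],[0,0,0]], "spin": [0,0,0,0]}}

```text
t: 14.9
tool_pos: [536.1, -277.1, 21.9]
tcp_rot: [[0.327, 0.945, -0.006], [0.945, -0.327, 0.004], [0.001, -0.007, -1.0]]
contact_force: [-10.3, 11.2, 9.2]
finger_gap: 0.682
```

>>> {"fn": "play_rows", "kwargs": {"offset": [[-0.5,0,0],[-0.5,0,0],[0,0,0],[0,0,0]], "spin": [0,0,0,0]}}

```text
t: 15.3
tool_pos: [536.1, -277.1, 21.9]
tcp_rot: [[0.327, 0.945, -0.006], [0.945, -0.326, 0.004], [0.002, -0.007, -1.0]]
contact_force: [-9.1, 14.2, 9.8]
finger_gap: 0.688
```

>>> {"fn": "play_rows", "kwargs": {"offset": [[0,0.5,0],[0,0.5,0],[0,0,0],[0,0,0]], "spin": [0,0,0,0]}}

```text
t: 15.7
tool_pos: [536.1, -277.1, 21.9]
tcp_rot: [[0.327, 0.945, -0.008], [0.945, -0.327, 0.005], [0.002, -0.009, -1.0]]
contact_force: [-14.4, 16.7, 15.5]
finger_gap: 0.683
```

```bash
cat > st.py <<'E'
from h import *
from cell import r
s=r.observe(); R=np.array(s['tcp_rot']);t=s['tool_pos']
print(s['t'],np.round(t,2),"a,b",np.round([.945*t[0]-.327*t[1],.327*t[0]+.945*t[1]],2),"F tool",np.round(R.T@s['contact_force'],1),"M tool",np.round(R.T@s['ft_torque'],2),"gap",s['finger_gap'],"tilt",np.round(R[:,2],4),"az",np.arctan2(R[1,1],R[0,1]))
E
python3 st.py
```

```text
15.7 [ 536.12 -277.13   21.93] a,b [597.25 -86.58] F tool [ 11.1 -19.1 -15.3] M tool [3.63 2.19 0.38] gap 0.6830886523841265 tilt [-0.0076  0.0051 -1.    ] az -0.33263688928443647
```

>>> {"fn": "play_rows", "kwargs": {"offset": [[0,0.5,-0.3],[0,0.5,-0.2],[0,0,0],[0,0,0]], "spin": [0,0,0,0]}}

```text
t: 16.1
tool_pos: [536.2, -277.2, 22.0]
tcp_rot: [[0.327, 0.945, -0.01], [0.945, -0.327, 0.006], [0.002, -0.011, -1.0]]
contact_force: [-17.0, 16.7, 15.7]
finger_gap: 0.69
```

```bash
python3 st.py; python3 held.py w5; python3 - <<'E'
from h import *
from cell import r
m=r.camera_model("wrist");p,d=r.capture("wrist")
H,S,V=cv2.split(cv2.cvtColor(p,cv2.COLOR_RGB2HSV))
g=((H>50)&(H<90)&(S>90)&(V>30)).astype(np.uint8); v,u=np.nonzero(cv2.erode(g,np.ones((5,5))));z=d[v,u]
X=(np.c_[(u-m['cx'])/m['fx']*z,(v-m['cy'])/m['fy']*z,z]-m['t'])@m['R']; X=X[(z>0)&(abs(X[:,2]-38)<6)]
A=np.linalg.lstsq(np.c_[X[:,:2]-X[:,:2].mean(0),np.ones(len(X))],X[:,2],rcond=None)[0];print("world top plane",A)
p,d=r.capture("scene"); q=p[120:220,180:320]
cv2.imwrite("pics/scene2.png",cv2.resize(q[:,:,::-1],None,fx=5,fy=5,interpolation=cv2.INTER_CUBIC))
E
```

```text
16.1 [ 536.18 -277.17   22.02] a,b [597.33 -86.59] F tool [ 10.2 -21.7 -15.4] M tool [4.28 2.17 0.35] gap 0.6895120934666817 tilt [-0.0095  0.0057 -0.9999] az -0.3326567327948532
[ 536.2 -277.2   22. ] [-17.   16.7  15.7] 0.6895120934666817 jaw az -19.05982681575625
[  204   201   145   174 22541] ((537.3616943359375, -277.0024719238281), 89.71322631835938, 60.02238845825195, 71.06169128417969) centre in tool [ 0.54226941  1.05918904 -0.01025416]
top plane tool z= ax+by+c [ 2.0000e-03 -2.0000e-03 -1.6339e+01]
world top plane [-8.70425868e-03  3.77986280e-03  3.83219047e+01]
```

View pics/w5.png

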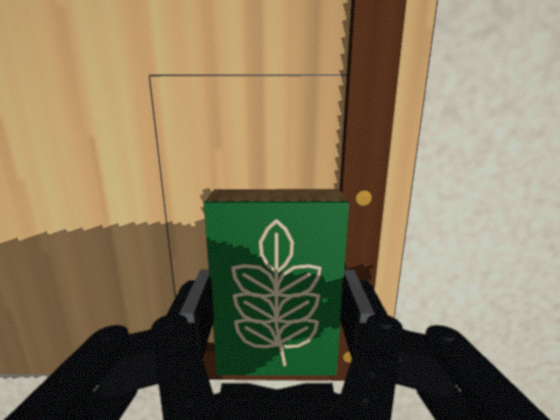

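View pics/scene2.png

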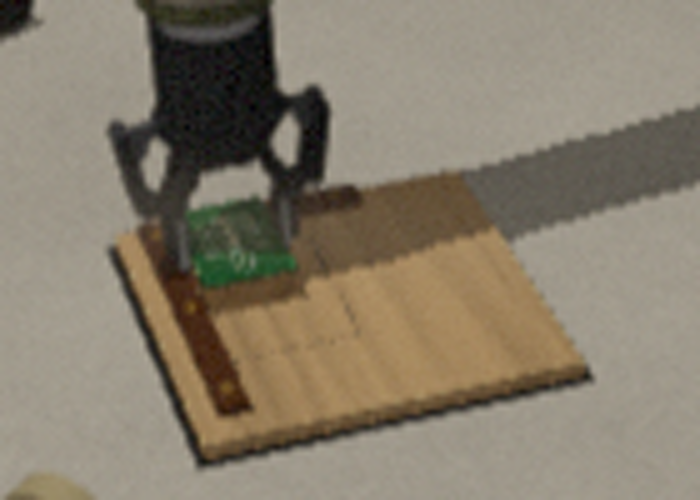

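The wrist view shows the block's long edge (345,195–375) against the far fence and its near end against the side fence strip at (210–345,375), with the grain rows parallel. It tilts about 0.5° from arm flex, so I'll ease the far push slightly and press down a little.

>>> {"fn": "play_rows", "kwargs": {"offset": [[0,-0.5,0],[0,-0.5,0.3],[0,0,0.4],[0,0,0],[0,0,0]], "spin": [0,0,0,0,0]}}

```text
t: 16.75
tool_pos: [536.1, -277.1, 22.0]
tcp_rot: [[0.327, 0.945, -0.008], [0.945, -0.327, 0.005], [0.002, -0.009, -1.0]]
contact_force: [-14.3, 16.2, 17.8]
finger_gap: 0.683
```

```bash
python3 st.py
```

```text
16.75 [ 536.14 -277.13   21.96] a,b [597.27 -86.57] F tool [ 10.7 -19.  -17.6] M tool [3.98 2.12 0.34] gap 0.6826411644596116 tilt [-0.0077  0.005  -1.    ] az -0.33261546526136787
```

>>> {"fn": "play_rows", "kwargs": {"offset": [[0,-0.5,0.3],[0,-0.4,0.3],[0,0,0.3],[0,0,0],[0,0,0],[0,0,0]], "spin": [0,0,0,0,0,0]}}

```text
t: 17.35
tool_pos: [536.1, -277.1, 21.9]
tcp_rot: [[0.326, 0.945, -0.006], [0.945, -0.326, 0.004], [0.002, -0.007, -1.0]]
contact_force: [-14.0, 15.5, 21.4]
finger_gap: 0.684
```

```bash
python3 st.py
```

```text
17.35 [ 536.12 -277.13   21.88] a,b [597.26 -86.58] F tool [ 10.1 -18.4 -21.2] M tool [3.86 2.17 0.33] gap 0.6840447610920921 tilt [-0.0059  0.0042 -1.    ] az -0.3325672457889302
```

>>> {"fn": "play_rows", "kwargs": {"offset": [[-0.5,0,0],[-0.5,0,0],[-0.5,0,0],[0,0,0],[0,0,0],[0,0,0],[0,0,0],[0,0,0]], "spin": [0,0,0,0,0,0,0,0]}}

```text
t: 18.15
tool_pos: [536.1, -277.2, 21.9]
tcp_rot: [[0.326, 0.945, -0.006], [0.945, -0.326, 0.006], [0.004, -0.007, -1.0]]
contact_force: [-14.4, 19.8, 20.9]
finger_gap: 0.681
```

```bash
python3 st.py; python3 - <<'E'
from h import *
from cell import r
m=r.camera_model("top");p,d=r.capture("top"); cv2.imwrite("pics/top3.png",p[:,:,::-1])
E
```

```text
18.15 [ 536.09 -277.16   21.88] a,b [597.23 -86.61] F tool [ 14.1 -20.2 -20.7] M tool [3.89 2.97 0.54] gap 0.6807470455564799 tilt [-0.0055  0.0057 -1.    ] az -0.33180790873753657
```

View pics/top3.png

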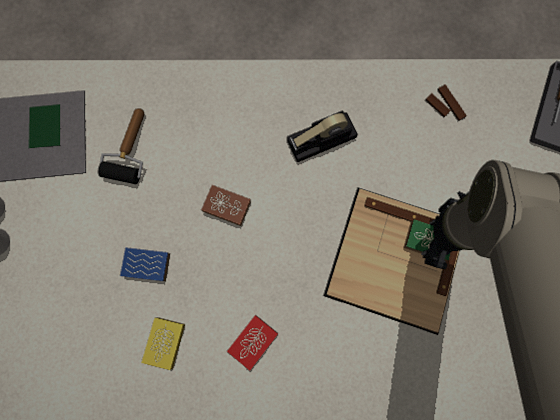

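The green block is home at about (425,236). The other objects are unmoved and the block didn't shift under the increased side push. Handing in.

```bash
python3 -c "
from cell import r
print(r.sign_off())"
```

```text
the job is handed in; nothing more can be done
None
```

The green block is on the registration board, face up, with its long side against the far fence and its end against the side fence. The arm is still gripping it and pressing it into the corner. I handed the job in at about 18 s.

- **Position:** the tool stopped within about 1 mm of where the images put it for a block fully home. Pushing further moved it by 0.1 mm or less in either direction.
- **Push:** about 20 N towards the far fence, 14 N towards the side fence and 21 N down. These are wrist readings, so part of each sideways push is taken by friction, and I could not measure the load on each fence separately.
- **Tilt:** the arm flexes under the push, so the hand leans about 0.4 to 0.5°. The block leans with it, which should lift its near edge by up to about 0.5 mm. I eased the far push and pressed down more, which reduced the lean from about 0.6° but did not remove it.
- **Other items:** in the last top picture the other two blocks, the brayer and the tape dispenser are where they started.

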